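# Hold the photometer's sample clamp open at its index

## Robot

A 7-joint arm with a two-finger parallel gripper is mounted at the origin on the work surface; the furniture and walls round the work are solid. World frame = base frame: x ahead of the robot, y to its left, z up, the work surface at z = 0. Lengths are in mm, angles in rad, forces in N, time in s.
With the tool pointing down it reaches from about 425 to 1025 mm from the base axis. Payload 9.4 kg.
Tool frame: the origin (TCP) lies on the centre line of the jaws, within the pads' length; the fingertips stand 8 mm ahead of it and the grasp point (between the pads) lies 11 mm behind it; z points along the fingers, y is the direction in which the jaws open and shut (so a half turn about z gives the same grasp; the last joint's range is limited). The gripper opens to 93 mm and grips with 3 to 60 N. Pads are 15 mm wide; open, the fingers measure 128 mm over their backs; the gripper's body (75 mm by 188 mm) begins 65 mm behind the grasp point.
Start: joints at [1.039, 0.599, -0.003, 1.599, 0.002, 0.943, -0.08], TCP at [318.471, -651.307, 226.618] pointing down, gripper open.
Joint ranges: [-2.57, 2.57], [-0.35, 1.97], [-1.29, 1.29], [0.11, 2.56], [-1.05, 4.19], [0.11, 1.86], [-2.63, 2.63]. Speed limits (rad/s): [2.22, 2.22, 3.01, 3.01, 3.14, 3.14, 3.14].

## Interface

Orientations are given as a rotation vector (axis times angle).
In Python, from cell import * gives the robot as it stands. Calls block until the motion is done:
- move_pose(position, orientation): joint-space move of the TCP to a pose.
- move_l(position, vel=150, frame=None): straight line of the TCP; frame=None keeps the orientation; vel is the mean speed in mm/s.
- goto_joints(angles): joint-space move.
- release() and grab(squeeze=None): open the fingers fully, or close them until they stop; squeeze is the grip in N (None keeps the last).
- hold(seconds).
- inverse_kinematics(position, orientation): joint angles nearest the present ones, or None.
- camera(name): name is "side" or "top" or "wrist"; returns a dict with "image" (384x512x3 uint8, red, green, blue), "depth" (384x512 float32, mm along the optical axis (not along the pixel's ray), 0 where there is no reading), "camera_matrix" (3x3 intrinsics, pixels), "T" (4x4, takes a point from camera to world coordinates). Camera axes: x right, y up, looking along -z (the intrinsics and any distortion apply to the point x, -y, -z); pixel columns grow to the right and rows downward; lengths in mm; the calibration is good to about 2 mm. A picture is of the moment at which its call begins.
A pose or a line that the arm cannot do raises MotionError and nothing moves.
- hand_in(): hands the job in, once; it reports no verdict.
Trained networks look in the newest picture that a camera, given by its name, has taken for a name from the list of things; names that differ only in an ending like _2 or _b are one class to them, and where a whole thing is asked for, a point or a joint stands for the part that bears it (a point fixed in the world has none). Each returns a list of dicts, best first, with "p" (0 to 1); they miss things now and then, are a little off and sometimes report something else, mostly with a low value. They report only what shows in the picture. A call takes as long as a camera call.
- spot_in(label, camera): "at" ([x, y, z] in mm, in world coordinates, good to about 4 mm: the middle of the surface that is visible of it).
- silhouettes(label, camera): "region" (384x512 bool, what is visible of it).
Readings, each from a call of its own:
- read_time_s(): time.
- read_qpos(): joint angles.
- read_joint_vel(): joint speeds.
- read_joint_efforts(): joint torques, N m.
- read_eef_pos(): TCP position.
- read_eef_rot(): TCP orientation.
- read_contact_force(): force on the tool from outside, world axes, zero at the start.
- read_ft_torque(): the same for the moment, N m.
- read_gripper_width(): finger opening in mm.
Only numpy, scipy, OpenCV 4.12 (cv2) and the standard library are available. Lean on these libraries where they do the work, as an engineer would, in place of code of your own. Each camera call takes 0.05 s, during which the arm holds its last target.

## Task

Lift the loose grey cover off the photometer by its knob and set it down gently, upright, on the free bench beside it. Then pull the spring-return sample clamp open by its upright grip block until its pointer stands between the two prongs of the index fork, and finish holding it there, still gripped, as if for a colleague to insert a sample cell. Leave the index where it is set and do not disturb the glassware and other things on the bench.

Things in the scene. Friction and masses are not known exactly. Their poses are not given: they have to be found in the camera images.
- deck_centre (a point): Photometer: fixed white box, 150 mm deep (x), 210 mm long (y), 60 mm high, display and keys on its front. Point: middle of the deck, on the top face, 60 mm above the bench; the box extends from it 90 mm to the front (-x), 60 mm to the back and 105 mm to either end. x points to the back, y along the box to the left seen from the front, z up; the box is turned by up to 0.3 rad.
- cover_knob (a point): Loose grey cover on the deck, a box open below, 92 (x) x 150 (y) x 58 mm high, 0.15 to 0.3 kg, over 6 mm locating ribs, axes parallel to the photometer's. On top a round black knob 28 mm wide, 24 mm high, on a neck 10 mm high. Point: middle of the knob, 80 mm above the cover's lower edge, 12 mm below the knob's top. The cover must rise 50 mm to clear the parts under it.
- cover_foot (a point): The same cover: middle of its open lower edge, axes as the cover's (z up out of the top). 60 mm above the bench at the start, 0 when it stands on the bench. The bench to the right of the photometer, as far as the flasks, is free for it.
- cover: The same cover; origin at the middle of its lower edge.
- photometer: The photometer's box; origin in the middle of its underside, axes as deck_centre.
- clamp (a joint): Opening of the spring-return sample clamp under the cover, m: 0 = closed, up to 0.048 at the stop. It grows as the grip block is pulled along the photometer's -y (to the right, seen from the front). The spring pulls it shut with about 4 N at 0 and 10 N at the stop (130 N per m).
- clamp_grip (a point): Upright aluminium grip block of the clamp slide under the cover, 20 mm (x) by 14 mm (y), 38 mm high. Point: on its axis, 13 mm below its top, 32 mm above the deck. On its left, 34 mm from its face, stands the clamp's moving jaw, 28 mm above the deck; free space on its right. In front, from 10 to 41 mm off its axis, lie pointer and index, at most 18 mm above the deck.
- pointer (a point): Tip of the dark steel pointer (2.5 mm wide) that sticks out to the front from the foot of the grip block and moves with it; 27.5 mm in front of the block's axis and at the same y.
- mark (a point): The mark: middle of the gap between the two prongs of the black index fork, on a rail in front of the clamp slide. Prongs 4 mm thick, 14 mm apart, side by side along y, rising to 18 mm above the deck. It is stiff and stays where it has been set, 18 to 42 mm along -y from the closed clamp's pointer. Axes as the photometer's.
- small_beaker_mid (a point): Small glass beaker, 48 mm wide, 59 mm high, bystander; point at its centre.
- boat_mid (a point): White square plastic weighing boat 48x48x11 mm, bystander; point at its centre.
- tape_mid (a point): Roll of labelling tape lying flat, 55 mm wide, 19 mm high, bystander; point at its centre.
- tweezers_1_mid (a point): Steel tweezers 116x14x8 mm lying on the bench, bystander; point at their centre.
- flask_a_mid (a point): Larger of two loose volumetric flasks, 77 mm wide, 202 mm high, bystander; point half-way up its axis.
- stopper_mid (a point): Small white plastic stopper standing on the bench, 24 mm wide, 32 mm high, bystander; point at its centre.
- flask_b_mid (a point): Smaller loose volumetric flask, 65 mm wide, 181 mm high, bystander; point half-way up its axis.

How it is judged:
By the outcome, as a careful person would: the job done as asked, in the order asked, and still so for the second after the job is handed in, while the arm keeps its last pose, push and grip.
It also fails if it takes over 58 s, if anything falls off the work surface, if the arm or the gripper's body presses on something with over 40 N, if the wrist force passes 120 N, or if a joint passes its speed limit or range.

## Working session

There is one attempt and no reset: what is moved stays moved. The work goes in short steps, each a Python script; the robot and the scene stay as the last script left them, time stands still between calls to the robot, and variables do not carry over. Pictures are saved under pics/ and viewed, and the job is handed in when it is done.

```bash
ls; mkdir -p pics; python3 - <<'E'
from cell import *
import cv2,numpy as np
for n in ["side","top","wrist"]:
    c=camera(n)
    cv2.imwrite(f"pics/a_{n}.png",c["image"][:,:,::-1])
    print(n,c["camera_matrix"].tolist(),np.round(c["T"],3).tolist())
    for l in ["deck_centre","cover_knob","cover","photometer","clamp_grip","flask_a_mid","flask_b_mid","stopper_mid","small_beaker_mid","boat_mid","tape_mid","tweezers_1_mid"]:
        try:
            r=spot_in(l,n); print(l,[(np.round(d["at"]).tolist(),round(d["p"],2)) for d in r[:3]])
        except Exception as e: print(l,e)
print(read_time_s(),read_eef_pos(),read_eef_rot(),read_gripper_width())
E
```

```text
pics
side [[417.74838318747, 0.0, 262.23666104401315], [0.0, 417.74838318747, 192.07732157266378], [0.0, 0.0, 1.0]] [[-0.899, 0.246, -0.363, -55.417], [-0.438, -0.511, 0.739, 704.886], [-0.003, 0.823, 0.567, 786.738], [0.0, 0.0, 0.0, 1.0]]
deck_centre [([401.0, -75.0, 54.0], 0.89)]
cover_knob [([451.0, -126.0, 121.0], 0.87)]
cover [([447.0, -129.0, 116.0], 0.87)]
photometer [([400.0, -74.0, 51.0], 0.88)]
clamp_grip []
flask_a_mid [([357.0, -504.0, 67.0], 0.82)]
flask_b_mid [([426.0, -556.0, 58.0], 0.61)]
stopper_mid [([268.0, -358.0, 11.0], 0.64)]
small_beaker_mid [([343.0, 214.0, 37.0], 0.65)]
boat_mid [([343.0, -458.0, 6.0], 0.63)]
tape_mid [([311.0, -274.0, 16.0], 0.62)]
tweezers_1_mid [([348.0, -343.0, 2.0], 0.66)]
top [[355.36817329251755, 0.0, 253.12736012369766], [0.0, 355.36817329251755, 190.4402322493728], [0.0, 0.0, 1.0]] [[0.019, 0.998, -0.067, 316.433], [-1.0, 0.02, 0.011, -150.493], [0.012, 0.067, 0.998, 1286.739], [0.0, 0.0, 0.0, 1.0]]
deck_centre [([407.0, -154.0, 63.0], 0.92), ([460.0, -155.0, 119.0], 0.56)]
cover_knob [([461.0, -158.0, 116.0], 0.95)]
cover [([459.0, 
[... 447 characters left out ...]
38257138], [0.0, 0.0, 1.0]] [[0.439, 0.861, 0.257, 390.748], [-0.899, 0.421, 0.125, -617.067], [-0.001, -0.286, 0.958, 383.834], [0.0, 0.0, 0.0, 1.0]]
deck_centre []
cover_knob []
cover []
photometer []
clamp_grip []
flask_a_mid [([367.0, -531.0, 142.0], 0.68)]
flask_b_mid [([423.0, -570.0, 54.0], 0.82), ([278.0, -366.0, 8.0], 0.51)]
stopper_mid [([279.0, -367.0, 8.0], 0.74)]
small_beaker_mid [([321.0, -466.0, 4.0], 0.42)]
boat_mid [([321.0, -467.0, 4.0], 0.68)]
tape_mid [([368.0, -530.0, 140.0], 0.6)]
tweezers_1_mid [([346.0, -358.0, 7.0], 0.49), ([422.0, -570.0, 53.0], 0.4)]
1.95 [ 318.45613492 -651.31808226  226.61992859] [ 3.06072558e+00  7.08176398e-01 -9.34065542e-05] 92.94483489295743
```

View pics/a_side.png

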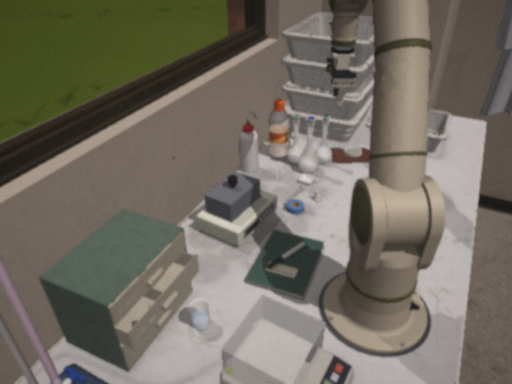

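View pics/a_top.png

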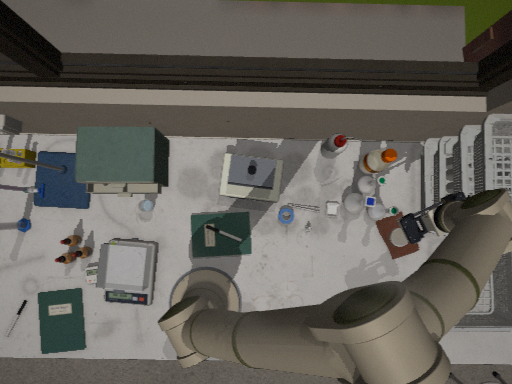

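View pics/a_wrist.png

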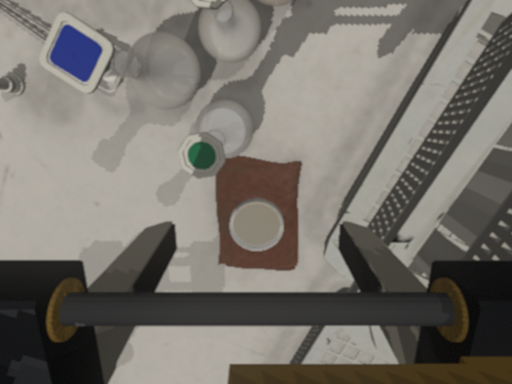

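The views show the photometer with its cover at about (251,175) in the top view. To its right are the tape (286,213), tweezers (305,207), boat (332,208) and flasks (355-370,190). The bench behind the tweezers looks free. Next I'll fit the geometry from the depth image.

```bash
cat > h.py <<'E'
from cell import *
import cv2,numpy as np
from scipy.spatial.transform import Rotation as R
def cloud(c):
    K=c["camera_matrix"];d=c["depth"].astype(float);v,u=np.mgrid[:384,:512]
    P=np.stack([(u-K[0,2])/K[0,0]*d,-(v-K[1,2])/K[1,1]*d,-d],-1)
    W=P@c["T"][:3,:3].T+c["T"][:3,3]
    W[d==0]=np.nan
    return W
def proj(c,p):
    q=np.linalg.inv(c["T"])@np.r_[p,1]; K=c["camera_matrix"]
    return K[0,0]*q[0]/-q[2]+K[0,2], K[1,1]*-q[1]/-q[2]+K[1,2]
def rect(pts):
    return cv2.minAreaRect(pts.astype(np.float32))
def down(yaw):  # tool z down, tool y at angle yaw from world y ; returns rotvec
    # tool x = (cos,sin,0)?  start: find
    x=np.array([np.cos(yaw),np.sin(yaw),0]);z=np.array([0,0,-1.]);y=np.cross(z,x)
    return R.from_matrix(np.stack([x,y,z],1)).as_rotvec()
E
python3 - <<'E'
from h import *
c=camera("top");W=cloud(c)
np.savez("top0.npz",W=W,im=c["image"])
m=(W[...,0]>300)&(W[...,0]<580)&(W[...,1]<-20)&(W[...,1]>-300)
for lo,hi in [(52,68),(110,127),(135,160)]:
    s=m&(W[...,2]>lo)&(W[...,2]<hi); p=W[s]
    print(lo,s.sum(),np.median(p,0).round(1),rect(p[:,:2]))
for l in ["photometer","cover","cover_knob"]:
    for d in silhouettes(l,"top")[:2]:
        p=W[d["region"]];p=p[~np.isnan(p[:,0])];print(l,d["p"],d["region"].sum(),np.nanmedian(p,0).round(1),rect(p[:,:2]))
# height map, free area
for x in range(600,290,-15):
    r=[]
    for y in range(-20,-620,-15):
        s=(abs(W[...,0]-x)<8)&(abs(W[...,1]-y)<8)
        r.append("%3d"%(np.nanpercentile(W[...,2][s],90)) if s.sum() else "  .")
    print(x," ".join(r))
im=c["image"][130:250,200:430]
cv2.imwrite("pics/b_top.png",cv2.resize(im,None,fx=3.4,fy=3.4,interpolation=cv2.INTER_CUBIC)[:,:,::-1])
print(R.from_rotvec(read_eef_rot()).as_matrix().round(3))
E
```

```text
52 1261 [ 407.6 -152.6   58.9] ((445.6083984375, -156.08538818359375), (209.65414428710938, 150.97039794921875), 83.78485870361328)
110 1185 [ 459.7 -157.5  117.5] ((460.9824523925781, -157.66282653808594), (149.61293029785156, 92.26976013183594), 83.94305419921875)
135 59 [ 460.7 -157.7  150.9] ((460.2208557128906, -157.6701202392578), (22.906587600708008, 25.806516647338867), 0.05455769971013069)
photometer 0.83 1211 [ 403.5 -149.5   58.9] ((444.3932189941406, -155.82272338867188), (209.34512329101562, 153.6674041748047), 83.96827697753906)
cover 0.87 1344 [ 457.4 -157.5  117.4] ((465.1973876953125, -156.43862915039062), (157.4888916015625, 105.787841796875), 86.00150299072266)
cover_knob 0.74 1300 [ 458.1 -157.7  117.5] ((465.9744567871094, -157.53086853027344), (158.14588928222656, 102.78047180175781), 84.062255859375)
600 367 366 367 366 368 367 368 366 368 367 366 367 367 367 367 368 365 366 367 367 367 368 368 366 364 365 366 367 368 368 369 368 366 366 366 365 367 368 368 367
585   2   2   2   3   4   2   0   0   0   1   1   2   2   3   3   1   1   2   5   2   1   2   3   2  
[... 2551 characters left out ...]
  2   2   2   1   0   1   0   1   1   1   1  19  17   9   8   3   6   1   4   2   6   6   3   2  11  42  70 202 200  73  30  48 577 622
330   1   3   1   3   4   2   9  12  13   4   1   2   2   3   1   3  18  21  20  20   1   1   2   1   2   2   2  11   3   2  10   0  50  57  57  42   2 618 625 627
315  14  15  13  15  14  14  15  15  14  11   3   4   2   2   2   3  19  17  15  19   1   2   1   0   3   0   2   6   7  11   8   2   4   0   3 637 640 645 645 638
300  15  14  14  14  13  14  14  14  15  14   1   2   3   1   2   2  18  19  20  20   1   3   3   1   2   1   3   3   1   1   2   1   0 645 665 667 667 663 657 650
[[ 0.898  0.439 -0.   ]
 [ 0.439 -0.898 -0.   ]
 [-0.     0.    -1.   ]]
```

View pics/b_top.png

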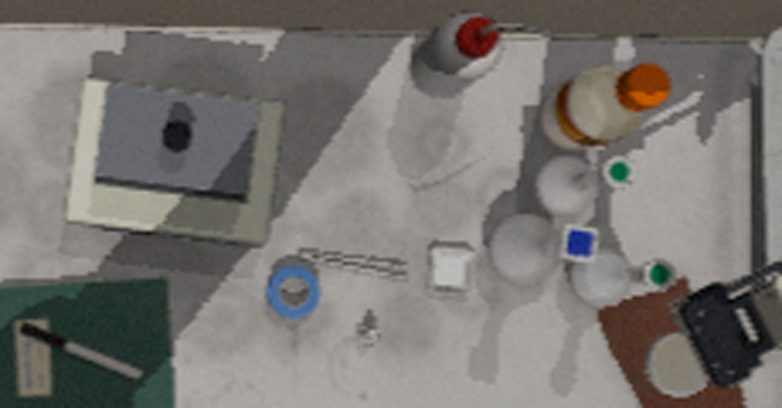

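Photometer yaw is about -6.1° and the deck centre about (460.5, -157.7). The knob agrees at (460.6, -157.7), top about 151. The sizes 209x151 and 150x92 match the spec. I'll put the cover near (445, -368), which is clear of the tweezers (x<362), the flasks (y<-470) and the bottle (x>530). I'll grip with the jaws along the photometer's x, which also suits the block.

```bash
python3 - <<'E'
from h import *
a=np.deg2rad(-6.1)
for yaw in (np.pi/2+a, -np.pi/2+a):
    for p in ([460.6,-157.7,131],[445,-368,72],[463,-180,90]):
        q=inverse_kinematics(p,down(yaw)); print(yaw,p,None if q is None else np.round(q,2))
print(read_time_s())
E
```

```text
1.4643312424232424 [460.6, -157.7, 131] [ 0.4   0.48 -0.26  2.21  0.26  0.48 -0.17]
1.4643312424232424 [445, -368, 72] [ 0.72  0.64 -0.18  2.05  0.24  0.47  0.24]
1.4643312424232424 [463, -180, 90] [ 0.41  0.55 -0.21  2.22  0.3   0.39 -0.15]
-1.6772614111665507 [460.6, -157.7, 131] [-0.14  0.52  0.51  2.25 -0.54  0.49 -2.46]
-1.6772614111665507 [445, -368, 72] [ 0.29  0.69  0.46  2.08 -0.62  0.51 -2.04]
-1.6772614111665507 [463, -180, 90] [-0.05  0.6   0.45  2.25 -0.64  0.42 -2.32]
2.15
```

```bash
python3 - <<'E'
from h import *
a=np.deg2rad(-6.1);rv=down(np.pi/2+a)
p=read_eef_pos()
move_l([p[0],p[1],330],vel=250)
print(read_time_s())
move_pose([460.6,-157.7,230],rv); print(read_time_s(),read_eef_pos().round(1))
c=camera("wrist");cv2.imwrite("pics/c_wrist.png",c["image"][:,:,::-1]);W=cloud(c)
print([ (np.round(d["at"],1).tolist(),round(d["p"],2)) for d in spot_in("cover_knob","wrist")])
s=(abs(W[...,0]-460)<30)&(abs(W[...,1]+158)<30)&(W[...,2]>140)&(W[...,2]<160);print(s.sum(),W[s].mean(0) if s.any() else 0, rect(W[s][:,:2]) if s.any() else 0)
E
```

```text
2.7167
4.6083 [ 460.9 -158.8  230. ]
[([461.6, -147.2, 117.3], 0.85)]
981 [ 462.45823351 -154.4323037   150.4017833 ] ((462.42230224609375, -155.7281951904297), (26.781435012817383, 26.748811721801758), 6.660953998565674)
```

View pics/c_wrist.png

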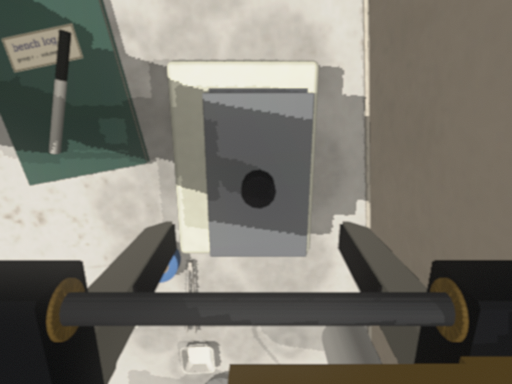

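The wrist view has the knob at pixel (258,189), centred between the fingers. The two cameras agree to about 2 mm, so I'll use their mean.

```bash
python3 - <<'E'
from h import *
move_l([461.5,-156.7,160],vel=150)
move_l([461.5,-156.7,131],vel=80)
print("F",read_contact_force().round(1))
grab(30); print("w",read_gripper_width(),read_contact_force().round(1),read_time_s(),read_eef_pos().round(1))
move_l([461.5,-156.7,141],vel=30)
print("w",read_gripper_width(),read_contact_force().round(1),read_ft_torque().round(2))
move_l([461.5,-156.7,225],vel=120)
print("w",read_gripper_width(),read_contact_force().round(1),read_ft_torque().round(2),read_time_s())
c=camera("side");cv2.imwrite("pics/d_side.png",c["image"][:,:,::-1])
c=camera("wrist");cv2.imwrite("pics/d_wrist.png",c["image"][:,:,::-1])
E
```

```text
F [-1.   0.2  0.8]
w 27.701307453945944 [ 0.1  0.4 -0.6] 6.875 [ 461.5 -156.7  131. ]
w 27.66905092575776 [-0.4  1.  -1.5] [-0.1  -0.05  0.02]
w 27.86358822773458 [ 0.4  0.1 -2.2] [ 0.01 -0.06  0.  ] 8.2083
```

View pics/d_side.png

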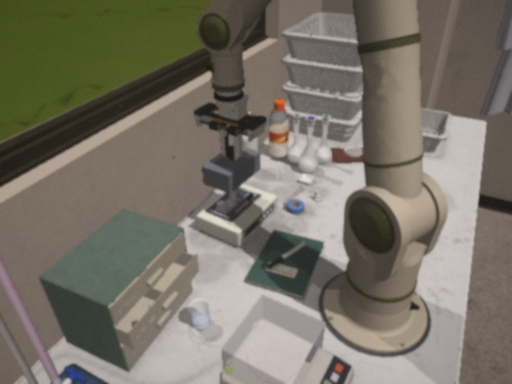

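View pics/d_wrist.png

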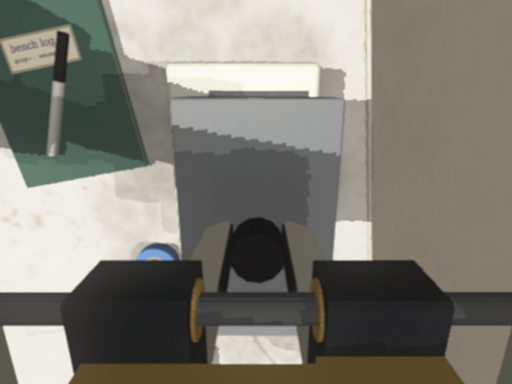

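The cover is lifted and level, with the knob at wrist pixel (258,248) between the pads. Now I'll carry it over and set it down in small steps, checking the force.

```bash
python3 - <<'E'
from h import *
x,y=447,-368
move_l([x,y,225],vel=160)
print(read_time_s(),read_gripper_width(),read_contact_force().round(1))
move_l([x,y,95],vel=120)
move_l([x,y,76],vel=50)
hold(0.1);f0=read_contact_force();print(f0.round(1))
z=76
while z>68:
    z-=1; move_l([x,y,z],vel=15)
    f=read_contact_force();print(z,f.round(1),read_eef_pos()[2].round(1))
    if f[2]-f0[2]>1.6: break
hold(0.2);print(read_contact_force().round(1),read_ft_torque().round(2),read_time_s())
c=camera("side");cv2.imwrite("pics/e_side.png",c["image"][:,:,::-1])
E
```

```text
9.7833 27.20297571813942 [ 0.5  0.2 -1.7]
[ 1.2  0.1 -1.8]
75 [ 0.   1.  -2.1] 75.1
74 [ 0.   0.2 -3. ] 74.0
73 [ 0.6 -0.4 -1.4] 72.9
72 [ 0.5 -0.  -2.5] 71.9
71 [ 0.9  0.4 -1.2] 71.0
70 [-3.   1.5 10.4] 71.0
[-1.   1.9  9.9] [0.3  0.46 0.03] 13.35
```

View pics/e_side.png

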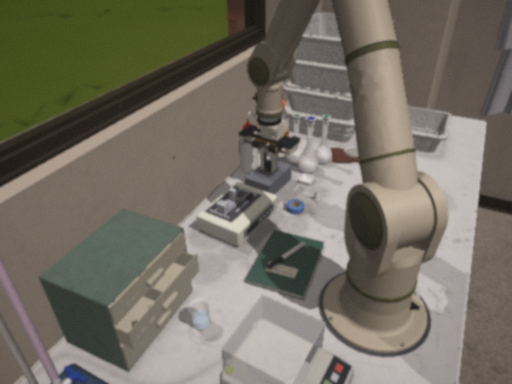

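Contact came at the expected height, foot on the bench with TCP z about 71. I'll release, retreat upward and look at the clamp.

```bash
python3 - <<'E'
from h import *
x,y=447,-368
move_l([x,y,70.8],vel=15); hold(0.1);print(read_contact_force().round(1))
release(); print(read_gripper_width(),read_contact_force().round(1))
move_l([x,y,130],vel=80)
a=np.deg2rad(-6.1);rv=down(np.pi/2+a)
move_pose([459,-230,240],rv)
print(read_time_s())
for n in("wrist","top"):
    c=camera(n);cv2.imwrite(f"pics/f_{n}.png",c["image"][:,:,::-1]);W=cloud(c)
    np.savez(f"f_{n}.npz",W=W,im=c["image"],T=c["T"],K=c["camera_matrix"])
    for l in ["clamp_grip","pointer","mark","clamp","cover_knob","deck_centre"]:
        try: print(n,l,[(np.round(d["at"],1).tolist(),round(d["p"],2)) for d in spot_in(l,n)[:3]])
        except Exception as e: print(l,e)
    if n=="top":
        im=c["image"][130:250,200:430]
        cv2.imwrite("pics/f_topz.png",cv2.resize(im,None,fx=3.4,fy=3.4,interpolation=cv2.INTER_CUBIC)[:,:,::-1])
E
```

```text
[-1.1  1.   4.6]
92.89612153073394 [-1.3 -0.4 -0.2]
16.525
wrist clamp_grip [([470.5, -140.2, 67.6], 0.59)]
wrist pointer [([466.8, -144.1, 68.2], 0.81)]
wrist mark [([429.2, -194.2, 67.2], 0.75), ([466.1, -143.0, 66.1], 0.33)]
wrist clamp [([464.6, -143.5, 67.4], 0.65)]
wrist cover_knob [([449.9, -332.5, 53.8], 0.65), ([443.4, -145.1, 59.2], 0.64)]
wrist deck_centre [([443.1, -148.6, 62.9], 0.86)]
top clamp_grip [([470.1, -145.2, 68.9], 0.61)]
top pointer [([466.8, -144.8, 66.7], 0.71)]
top mark []
top clamp [([465.0, -148.0, 69.9], 0.71), ([441.9, -406.0, 57.7], 0.59)]
top cover_knob [([441.0, -403.5, 56.2], 0.86), ([448.0, -120.4, 60.8], 0.71)]
top deck_centre [([449.3, -122.5, 62.2], 0.67)]
```

View pics/f_wrist.png

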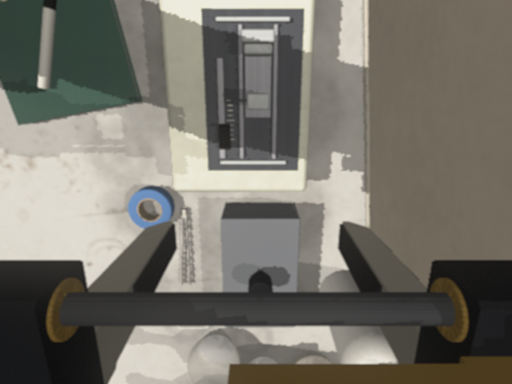

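View pics/f_topz.png

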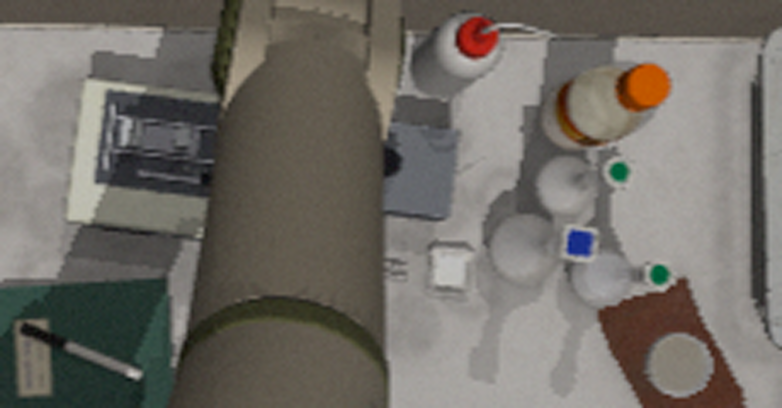

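The wrist view shows the open deck, with the index fork (dark) at about (224,136) and the grip block at about (258,103). The cover stands beside the photometer. I'll zoom in and measure in photometer coordinates.

```bash
python3 - <<'E'
import numpy as np,cv2
d=np.load("f_wrist.npz");W=d["W"];im=d["im"]
cv2.imwrite("pics/f_wz.png",cv2.resize(im[0:180,190:315],None,fx=3.3*1.0,fy=3.3,interpolation=cv2.INTER_CUBIC)[:,:,::-1])
a=np.deg2rad(-6.1);ex=np.array([np.cos(a),np.sin(a)]);ey=np.array([-ex[1],ex[0]])
L=(W[...,:2]-[461,-157.2]);X=L@ex;Y=L@ey;Z=W[...,2]-60
for lo,hi in [(40,50),(24,33),(14,21)]:
    s=(abs(X)<60)&(abs(Y)<90)&(Z>lo)&(Z<hi)
    n,lab,st,ce=cv2.connectedComponentsWithStats(s.astype(np.uint8))
    for i in range(1,n):
        if st[i,4]>8:
            t=lab==i;print(lo,st[i],"X %.1f..%.1f Y %.1f..%.1f Z %.1f"%(*np.percentile(X[t],[2,98]),*np.percentile(Y[t],[2,98]),np.median(Z[t])))
E
```

```text
40 [246  94  23  16 359] X -3.7..15.9 Y -10.6..2.4 Z 44.0
24 [241  29  33  14 453] X -8.1..20.3 Y 47.1..57.7 Z 27.0
24 [243  44  29  11 307] X -6.5..18.6 Y 37.1..45.4 Z 26.9
14 [242  43  24   1  24] X -7.3..13.0 Y 47.0..47.5 Z 19.8
14 [245  55  25   1  25] X -4.7..16.9 Y 37.0..37.3 Z 16.8
14 [218 127  10   4  40] X -32.9..-23.8 Y -32.3..-29.3 Z 17.1
14 [218 145  10   4  38] X -33.5..-24.2 Y -50.5..-47.3 Z 16.8
```

View pics/f_wz.png

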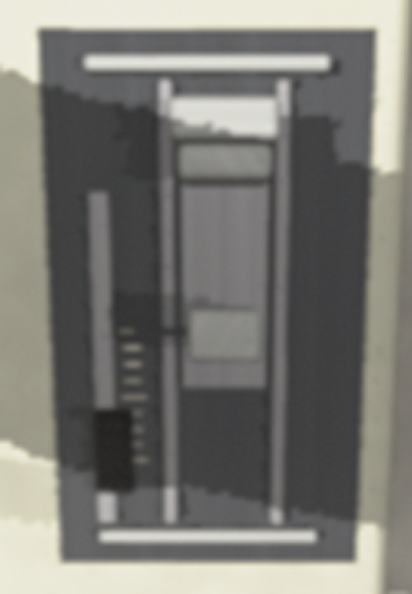

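The pull is 35.8 mm: block axis at local Y -4.1, fork mid at -39.9, prong spacing 18.1 as specified. I'll cross-check the block position in the top cloud, then approach.

```bash
python3 - <<'E'
from h import *
a=np.deg2rad(-6.1);ex=np.array([np.cos(a),np.sin(a)]);ey=np.array([-ex[1],ex[0]]);o=np.array([461,-157.2])
for n in("f_top.npz","f_wrist.npz"):
    W=np.load(n)["W"];L=W[...,:2]-o;X=L@ex;Y=L@ey;Z=W[...,2]-60
    s=(abs(X-6)<25)&(abs(Y+4)<20)&(Z>36)&(Z<50);print(n,s.sum(),X[s].mean(),Y[s].mean(),Z[s].mean(),W[s].mean(0))
rv=down(np.pi/2+a)
p=o+6*ex-4.5*ey;print(p)
move_pose([*p,170],rv)
c=camera("wrist");cv2.imwrite("pics/g_wrist.png",c["image"][:,:,::-1]);W=cloud(c)
L=W[...,:2]-o;X=L@ex;Y=L@ey;Z=W[...,2]-60
s=(abs(X-6)<25)&(abs(Y+4)<20)&(Z>40)&(Z<50);print(s.sum(),np.percentile(X[s],[2,50,98]),np.percentile(Y[s],[2,50,98]),Z[s].mean())
for y0 in(-31,-49):
    s=(abs(X+29)<10)&(abs(Y-y0)<6)&(Z>12)&(Z<22);print(s.sum(),np.percentile(X[s],[2,98]),np.percentile(Y[s],[2,50,98]) if s.any() else 0)
print(read_time_s())
E
```

```text
f_top.npz 26 4.7994968213154054 -5.642357582748968 44.019123913797884 [ 465.17274191 -163.32042431  104.01912391]
f_wrist.npz 359 6.071359758472373 -3.9667952240554727 43.911184777913036 [ 466.61545557 -161.78950241  103.91118478]
[ 466.48783934 -162.31210518]
471 [-3.06014015  5.84512455 15.48656403] [-9.80760357 -2.69581824  3.22296801] 43.82720149444417
74 [-33.35640432 -23.43024545] [-32.97537211 -30.52081788 -28.88871217]
71 [-33.21913338 -23.63024354] [-50.60940872 -48.08154821 -46.94874263]
17.75
```

View pics/g_wrist.png

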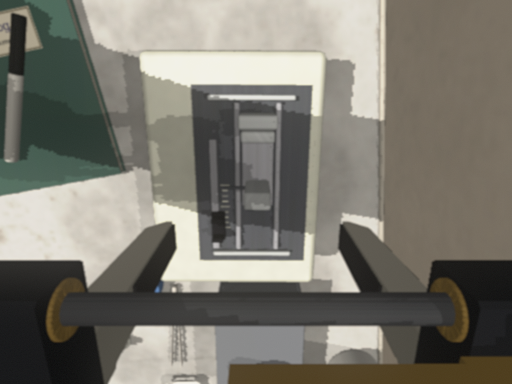

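The wrist view puts the block at (257,193), centred between the fingers. The fork is at (218,225), unchanged. Descending with fingertips 22 mm above the deck, clear of the 18 mm index.

```bash
python3 - <<'E'
from h import *
a=np.deg2rad(-6.1);ex=np.array([np.cos(a),np.sin(a)]);ey=np.array([-ex[1],ex[0]]);o=np.array([461,-157.2])
p=o+5.5*ex-4.2*ey
move_l([*p,120],vel=120); move_l([*p,90],vel=60)
hold(0.1);f0=read_contact_force();print(f0.round(1))
grab(45); hold(0.2);print("w",read_gripper_width(),read_contact_force().round(1),read_ft_torque().round(2),read_eef_pos().round(1))
# small test pull
t=p-6*ey; move_l([*t,90],vel=30); hold(0.2)
f=read_contact_force();print("pull 6",f.round(1),"along y",(f[:2]-f0[:2])@ey, "x",(f[:2]-f0[:2])@ex,read_gripper_width(),read_time_s())
c=camera("wrist");cv2.imwrite("pics/h_wrist.png",c["image"][:,:,::-1])
E
```

```text
[-0.5  0.   0.4]
w 19.83136674292907 [ 3.5 -0.7 -2.4] [-0.1  -0.64 -0.01] [ 466.5 -162.    90. ]
pull 6 [ 3.7  4.3 -2. ] along y 4.678069361067326 x 3.7259106624204072 19.63686249387548 20.95
```

View pics/h_wrist.png

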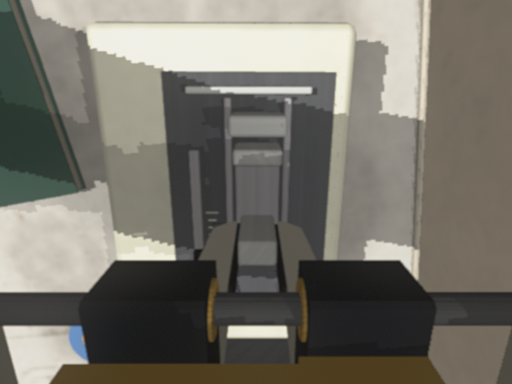

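Grip is good at 19.8 mm, and the pull of 4.7 N at 6 mm matches the spring. The gap opening behind the moving jaw shows at (257,125). Pulling to the mark.

```bash
python3 - <<'E'
from h import *
a=np.deg2rad(-6.1);ex=np.array([np.cos(a),np.sin(a)]);ey=np.array([-ex[1],ex[0]]);o=np.array([461,-157.2])
p=o+5.9*ex-4.2*ey
t=p-36*ey; move_l([*t,90],vel=40); hold(0.3)
f=read_contact_force();print(f.round(1),"y",f[:2]@ey,"x",f[:2]@ex,read_gripper_width(),read_eef_pos().round(1),read_time_s())
e=read_eef_pos()[:2]-o;print("local",e@ex,e@ey)
for n in("wrist","top","side"):
    c=camera(n);cv2.imwrite(f"pics/i_{n}.png",c["image"][:,:,::-1]);np.savez(f"i_{n}.npz",W=cloud(c),im=c["image"],T=c["T"],K=c["camera_matrix"])
    for l in ["pointer","mark","clamp_grip"]:
        print(n,l,[(np.round(d["at"],1).tolist(),round(d["p"],2),((np.array(d["at"][:2])-o)@ey).round(1)) for d in spot_in(l,n)[:3]])
im=cv2.imread("pics/i_side.png");cv2.imwrite("pics/i_sidez.png",cv2.resize(im[150:250,180:300],None,fx=5,fy=5,interpolation=cv2.INTER_CUBIC))
im=cv2.imread("pics/i_top.png");cv2.imwrite("pics/i_topz.png",cv2.resize(im[130:250,200:400],None,fx=4,fy=4,interpolation=cv2.INTER_CUBIC))
E
```

```text
[1.5 8.3 0.7] y 8.363840284227425 x 0.6027946280833005 19.563560316615902 [ 462.7 -196.    90. ] 22.2
local 5.8462450750217005 -38.4063331425491
wrist pointer [([464.8, -180.3, 78.3], 0.82, np.float64(-22.6))]
wrist mark [([429.9, -192.0, 67.1], 0.64, np.float64(-37.9)), ([464.2, -180.3, 77.4], 0.22, np.float64(-22.6))]
wrist clamp_grip [([466.0, -179.7, 78.8], 0.59, np.float64(-21.8)), ([310.3, -256.5, 16.4], 0.5, np.float64(-114.8))]
top pointer []
top mark []
top clamp_grip []
side pointer [([461.0, -180.0, 70.0], 0.67, np.float64(-22.7)), ([428.0, -556.4, 59.7], 0.42, np.float64(-400.4))]
side mark []
side clamp_grip [([458.4, -173.8, 70.4], 0.53, np.float64(-16.8))]
```

View pics/i_wrist.png

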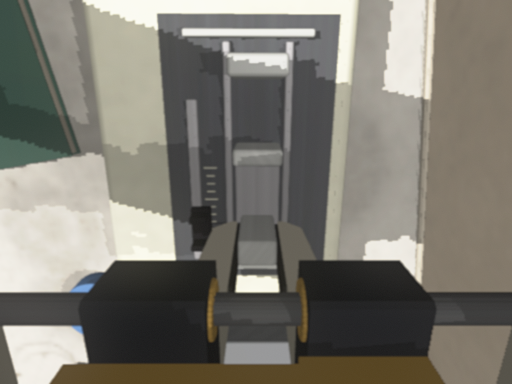

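View pics/i_sidez.png

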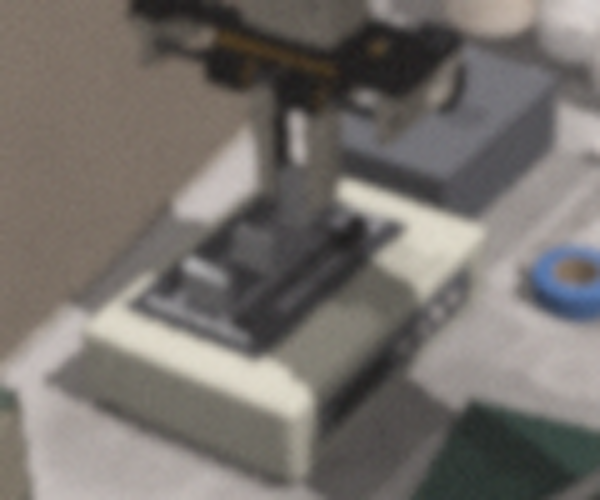

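View pics/i_topz.png

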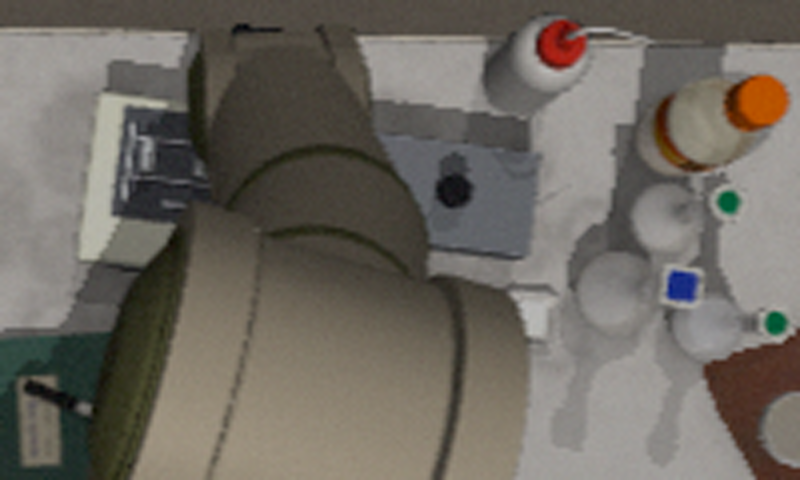

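The arm gave way by about 1.8 mm under the spring, so the opening is about 34 mm. I'll measure the moving jaw's shift and the fork in the wrist cloud.

```bash
cat > m.py <<'E'
from h import *
a=np.deg2rad(-6.1);ex=np.array([np.cos(a),np.sin(a)]);ey=np.array([-ex[1],ex[0]]);o=np.array([461,-157.2])
def meas(W):
    L=W[...,:2]-o;X=L@ex;Y=L@ey;Z=W[...,2]-60
    for lo,hi,xm,xM,ym,yM in [(24,33,-10,22,-30,70),(13,21,-37,-21,-60,-20)]:
        s=(X>xm)&(X<xM)&(Y<yM)&(Y>ym)&(Z>lo)&(Z<hi)
        n,lab,st,ce=cv2.connectedComponentsWithStats(s.astype(np.uint8))
        for i in range(1,n):
            if st[i,4]>12:
                t=lab==i;print(lo,st[i],"X %.1f..%.1f Y %.1f..%.1f m %.1f"%(*np.percentile(X[t],[2,98]),*np.percentile(Y[t],[2,98]),Y[t].mean()),"Z %.1f"%np.median(Z[t]))
E
python3 - <<'E'
from m import *
meas(np.load("f_wrist.npz")["W"]);print();meas(np.load("i_wrist.npz")["W"])
im=cv2.imread("pics/i_wrist.png");cv2.imwrite("pics/i_wz.png",cv2.resize(im[130:270,160:320],None,fx=4,fy=4,interpolation=cv2.INTER_CUBIC))
E
```

```text
24 [241  29  33  14 453] X -8.1..20.3 Y 47.1..57.7 m 52.3 Z 27.0
24 [243  44  29  11 307] X -6.5..18.6 Y 37.1..45.4 m 41.3 Z 26.9
13 [218 127  10   4  40] X -32.9..-23.8 Y -32.3..-29.3 m -30.8 Z 17.1
13 [218 145  11   4  40] X -33.5..-23.7 Y -50.5..-47.3 m -48.9 Z 16.8

24 [ 226   53   63   25 1495] X -7.7..20.7 Y 47.4..57.6 m 52.4 Z 27.0
24 [232 148  50  18 837] X -5.8..18.4 Y 3.7..12.0 m 8.1 Z 27.0
24 [226 223  11   8  51] X -9.9..-5.2 Y -30.0..-29.4 m -29.7 Z 28.2
24 [277 223   9   8  47] X 17.7..21.8 Y -30.0..-29.4 m -29.7 Z 28.0
13 [189 215  18   9 147] X -32.8..-23.3 Y -32.9..-29.0 m -30.7 Z 16.7
13 [190 243  16   9 109] X -32.9..-25.2 Y -50.9..-47.0 m -48.4 Z 16.7
```

View pics/i_wz.png

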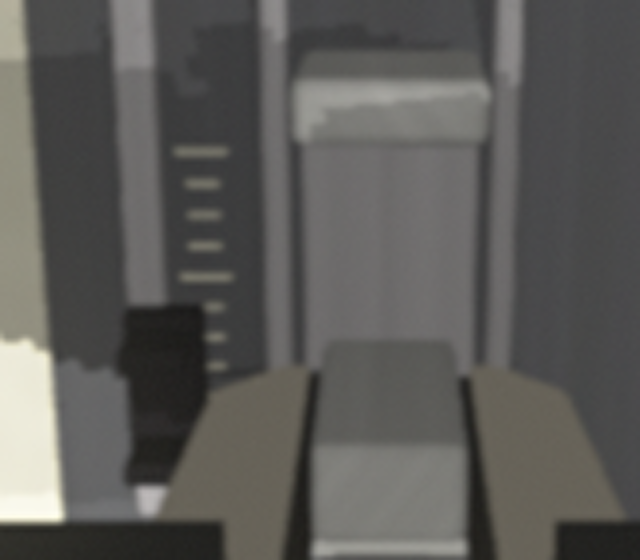

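The jaw has shifted 33.3 mm and the fork mid is unchanged at local Y -39.9. The pointer is therefore about 2.6 mm short, so I'll add that.

```bash
python3 - <<'E'
from m import *
p=o+5.9*ex-4.2*ey
t=p-38.7*ey; move_l([*t,90],vel=20); hold(0.5)
f=read_contact_force();print(f.round(1),"y",f[:2]@ey,read_gripper_width())
e=read_eef_pos()[:2]-o;print("local",e@ex,e@ey)
c=camera("wrist");meas(cloud(c))
hold(1.0);c=camera("wrist");meas(cloud(c));cv2.imwrite("pics/j_wrist.png",c["image"][:,:,::-1])
e=read_eef_pos()[:2]-o;print("local",e@ex,e@ey,read_contact_force().round(1),read_time_s())
E
```

```text
[ 2.8  8.2 -0. ] y 8.45883597704644 19.59719112526789
local 5.8298635960617515 -40.99944993107453
24 [ 226   47   63   25 1533] X -7.6..20.6 Y 47.1..57.6 m 52.3 Z 27.0
24 [232 148  50  18 835] X -5.8..18.4 Y 1.2..9.3 m 5.5 Z 26.9
13 [188 211  19   9 148] X -32.6..-23.3 Y -33.0..-29.0 m -30.8 Z 16.7
13 [190 239  17   9 130] X -33.0..-24.1 Y -50.9..-46.9 m -48.5 Z 16.6
24 [ 226   47   63   25 1542] X -7.6..20.6 Y 47.1..57.6 m 52.3 Z 27.0
24 [232 148  50  18 828] X -5.8..18.4 Y 1.2..9.3 m 5.5 Z 26.9
13 [188 211  19   9 144] X -32.5..-23.4 Y -33.0..-29.1 m -30.7 Z 16.8
13 [190 239  17   9 131] X -32.9..-23.9 Y -51.0..-46.9 m -48.4 Z 16.6
local 5.842733326542094 -40.96497383547207 [2.9 8.2 0.1] 24.6833
```

The pointer is at about -39.8 against the fork mid at -39.9, and it held steady over 1 s. Last check before handing in: cover pose and bystanders.

```bash
python3 - <<'E'
from m import *
c=camera("top");W=cloud(c)
s=(W[...,0]>380)&(W[...,0]<520)&(W[...,1]>-460)&(W[...,1]<-340)&(W[...,2]>48)&(W[...,2]<66);print("cover top z",np.percentile(W[...,2][s],[5,50,95]).round(1),rect(W[s][:,:2]))
c2=camera("side");a0=cv2.imread("pics/a_side.png");a1=c2["image"][:,:,::-1]
cv2.imwrite("pics/k.png",np.hstack([cv2.resize(x[80:340,170:340],None,fx=2.3,fy=2.3) for x in(a0,a1)]))
for l in ["flask_a_mid","flask_b_mid","stopper_mid","small_beaker_mid","boat_mid","tape_mid","tweezers_1_mid"]:
    print(l,[(np.round(d["at"]).tolist(),round(d["p"],2)) for d in spot_in(l,"side")[:1]])
E
```

```text
cover top z [53.4 57.2 61.5] ((443.93829345703125, -389.7183837890625), (107.60338592529297, 92.41314697265625), 83.719482421875)
flask_a_mid []
flask_b_mid [([426.0, -557.0, 61.0], 0.63)]
stopper_mid [([265.0, -357.0, 11.0], 0.49)]
small_beaker_mid [([344.0, 211.0, 37.0], 0.87)]
boat_mid []
tape_mid [([312.0, -273.0, 18.0], 0.74)]
tweezers_1_mid [([349.0, -346.0, 2.0], 0.65)]
```

View pics/k.png

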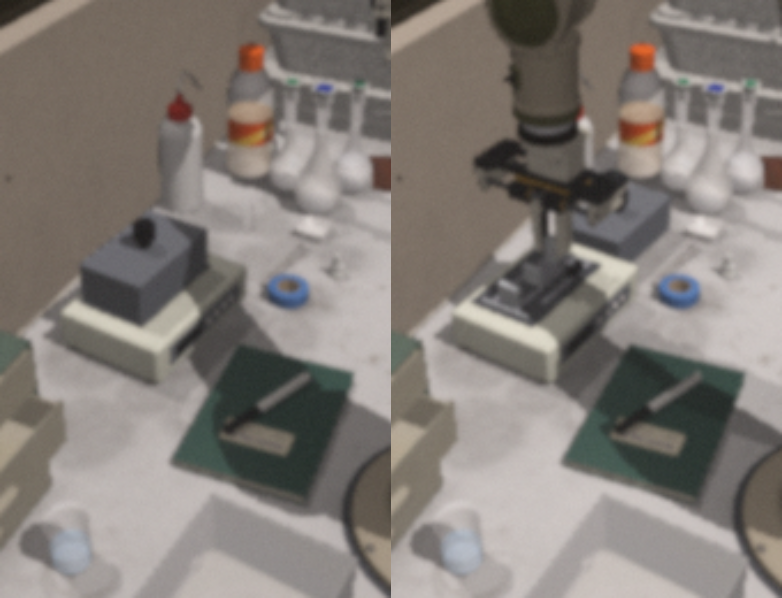

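View pics/j_wrist.png

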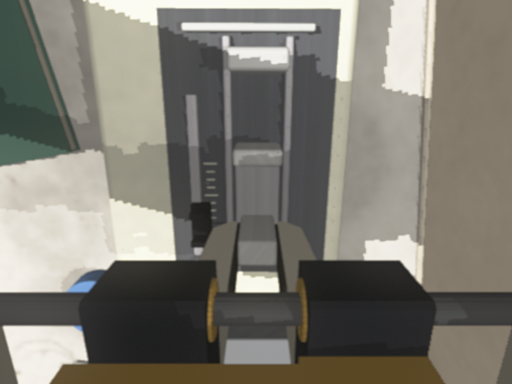

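The side views before and after show the bystanders unchanged. The cover stands upright with its top at z about 57. The wrist view shows the fork at (201,225), unmoved, and the block still gripped at (257,245).

```bash
python3 - <<'E'
from cell import *
hand_in(); print(read_time_s())
E
```

```text
the job is handed in; nothing more can be done
the job is handed in; nothing more can be done
```

The job is done and handed in after about 25 s of robot time. The cover stands on the bench, and the arm is still holding the clamp open with its pointer at the fork.

- **Cover:** I lifted it by the knob and set it down on the bench to the right of the photometer, near (447, -368). Contact came at the expected height, with about 10 N at touchdown. In the last check it stood upright, its top 57 mm above the bench.
- **Clamp:** I gripped the block front to back with 45 N, fingertips above the index, and pulled it open. The first pull stopped about 2.6 mm short because the arm gave way under the spring, so I pulled that much further. The pointer, worked out from the moving jaw's position because the fingers hid it, is within about 0.2 mm of the fork's middle. It held steady over a 1 s check at about 8.4 N, in line with the spring.
- **Index and bystanders:** The fork measured the same before and after, and the before-and-after side views look unchanged. In the last check the detector did not report the larger flask or the weighing boat, but both are visible in place in the picture.

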